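# Set the dimmer lever of a dish viewer to its third click and switch on the lamp

### The job

A dish is waiting on the flat dish viewer. Push the viewer's dimming lever with a fingertip, without pinching it, away from its end stop, counting the clicks, and leave it seated in the third click without ever running past it; only then press the lamp button on the viewer right down and let go. Leave the dish and the things standing around undisturbed.

Things in the scene. Friction and masses are not known exactly. Their poses are not given: they have to be found in the camera images.
- viewer: the dish viewer, a flat white box with grey top, fixed, 140 (x) x 340 (y) x 50 mm; origin at the centre of its underside, on the bench; x points to its back, y along its length, z up. The lever slot is in the -y half of its top, the lit window and the lamp button in the +y half
- lever_top (a point): top centre of the lever's black upright grip, 47 mm above the viewer's top; grip 28 (viewer x) x 14 (y) mm, 40 mm tall, on a sliding foot 34 x 20 mm, 8 mm high. Push its face towards the end stop (-y). A steel arm, up to 30 mm above the viewer's top, reaches 50 mm from it to viewer +x, to a spring plunger over the index strip. The viewer's top is bare along the slot
- lever (a joint): lever travel in m along viewer +y, 0 at its end stop (130 mm to -y of the viewer's centre), range to 0.112; starts within 8 mm of the stop, before the first click. Slides with under 1 N; each click takes about 4 N, then 9 to 11 mm on it snaps about 6 mm ahead into the notch and stays there. First click 28 to 38 mm from the stop, then one every 16 mm, five in all
- index_strip: fixed aluminium strip 22 x 108 x 3 mm on the viewer's top, 50 mm to viewer +x of the lever, along the slot, six ridges across it 7 mm high, five notches between them, 16 mm apart; shifted along the slot by up to 5 mm. Origin under the third (middle) notch, axes as the viewer's: lever_top at y = 0 here is the third click, -0.032 the first, -0.016 the second
- lamp_button_top (a point): centre of the top face of the round black lamp button, 24 mm across, 135 mm to +y and 15 mm to -x of the viewer's centre, 22 mm above the viewer's top, in a round grey housing 40 mm across, 12 mm high; pressed straight down
- lamp_button (a joint): press depth of the lamp button in m: 0 out, 0.006 right down (about 4 N); springs back
- specimen_dish: clear culture dish, 60 mm across, 15 mm high, loose, on the viewer's window; origin under its centre
- bench_timer: small white bench timer, 66 x 62 x 18 mm, loose on the bench beyond the viewer's +y end; origin under its centre
- filter_pack: flat white sealed filter pack, 90 x 55 x 10 mm, loose on the bench beyond the viewer's -y end; origin under its centre
- media_bottle: white capped media bottle, 89 x 89 x 211 mm, loose, to the left of the viewer; origin under its centre

How it is judged:
By the outcome, as a careful person would: the job done as asked, in the order asked, and still so for the second after the job is handed in, with the robot touching nothing.
It also fails if it takes over 45 s, if anything falls off the work surface, if the arm or the gripper's body presses on something with over 40 N, if the wrist force passes 120 N, or if a joint passes its speed limit or range.

### The arm

A 6-joint arm with a two-finger parallel gripper is mounted at the origin on a cart in front of the work surface, level with it; the furniture and walls round the work are solid. World frame = base frame: x ahead of the robot, y to its left, z up, the work surface at z = 0. Lengths are in mm, angles in rad, forces in N, time in s.
With the tool pointing down it reaches from about 350 to 875 mm from the base axis. Payload 4.2 kg.
Tool frame: the origin (TCP) lies on the centre line of the jaws, within the pads' length; the fingertips stand 22 mm ahead of it and the grasp point (between the pads) lies 3 mm ahead of it (arm.nose_length is the distance from the TCP to the fingertips, in mm); z points along the fingers, x is the direction in which the jaws open and shut, and the axes are right-handed (so a half turn about z gives the same grasp; the last joint's range is limited). The gripper opens to 85 mm and grips with 20 to 120 N. Pads are 22 mm wide; open, the fingers measure 114 mm over their backs; the gripper's body (76 mm by 85 mm) begins 54 mm behind the grasp point. The pads swing forward as they close: fully open they stand 13 mm farther back than shut.
Start: joints at [-0.892, 0.385, 0.008, 0, -1.194, -0.259], TCP at [254.749, -570.703, 253.312] pointing down, gripper open.
Joint ranges: [-3.14, 3.14], [-1.21, 2.06], [-1.07, 1.41], [-3.16, 2.05], [-2.99, -0.16], [-3.1, 3.1]. Speed limits (rad/s): [2.79, 2.79, 3.14, 3.14, 3.14, 3.14].

### API

Orientations are given as a unit quaternion [x, y, z, w].
In Python, from bench import telemetry, get_image, workorder, nets, arm gives the robot as it stands.
- The arm moves only by the tool apply_moves, never from a script. Its argument "steps" is a list of rows, each an object with "hand": the opening, from 0 (shut) to 1 (fully open); "xyz": the shift along the tool's x, y, z in cm, a list of three; "delta_rot": the turn, a rotation vector about the tool's x, y, z in rad, a list of three. In form: [{"hand": hand, "xyz": [x, y, z], "delta_rot": [wx, wy, wz]}, ...]. A call has 1 to 12 rows; each row is the pose to reach, as a shift and turn from the pose commanded when the call began, along the tool's axes at that moment; what a row does not reach only later rows make up. A row lasts 1/12 s, in which the tool goes at most 41.7 mm and 7.16 degrees, less where a joint would pass 70% of its speed; a pose out of reach is approached as far as the arm can. A call with a gripper value outside its range is refused whole. The fingers move at their own pace and stop on an object; the grip force is fixed at half the most. Time passes only in rows, so rows that repeat a pose let the fingers close. It gives the time, the measured TCP pose, the force and the opening at its end, in the units of the state.
- telemetry.read_state(): the state, without advancing time (a new reading comes with each control period).
- get_image(name): name is "scene" or "top"; returns a dict with "frame" (384x512x3 uint8, blue, green, red), "fx", "fy", "cx", "cy" (pixels), "origin" and "orientation" of the camera in the world. Camera axes: x right, y down, z forward; pixel columns grow to the right and rows downward; lengths in mm; the calibration is good to about 2 mm. A picture is of the moment at which its call begins. There is no depth.
- workorder.job_done(): hands the job in, once; it reports no verdict.
Trained networks look in a picture, given as the dict that the camera call returned (one of the last four; its "shot" number tells which), for a name from the list of things; names that differ only in an ending like _2 or _b are one class to them, and where a whole thing is asked for, a point or a joint stands for the part that bears it (a point fixed in the world has none). Each returns a list of dicts, best first, with "confidence" (0 to 1); they miss things now and then, are a little off and sometimes report something else, mostly with a low value. They report only what shows in the picture. A call takes as long as a camera call.
- nets.recognise(picture, label): "xyz" ([x, y, z] in mm, in world coordinates, good to about 4 mm: the middle of the surface that is visible of it).
- nets.outline_of(picture, label): "pixels" (384x512 bool, what is visible of it).
- nets.pinpoint(picture, label): "xyz" ([x, y, z] in mm, in world coordinates, good to about 4 mm: a listed point, or the origin of a listed thing).
The state is a dict: "clock": time; "joints": joint angles; "joint_vel": joint speeds; "joint_efforts": joint torques, N m; "position": TCP position; "ee_rot": TCP orientation; "contact_force": force on the tool from outside, world axes, zero at the start; "wrist_torque": the same for the moment, N m; "gripper_width": finger opening in mm.
Only numpy, scipy, OpenCV 4.12 (cv2) and the standard library are available. Lean on these libraries where they do the work, as an engineer would, in place of code of your own. Each camera call takes 0.05 s, during which the arm holds its last target.

## Working session

There is one attempt and no reset: what is moved stays moved. The work goes in short steps, Python scripts to look and compute and a tool call to move; the robot and the scene stay as the last step left them, time stands still between calls to the robot, and variables do not carry over. Pictures are saved under pics/ and viewed, and the job is handed in when it is done.

Besides the shell and the picture viewer there is one more tool, called after "Call:" as name([rows], argument=value, ...), one row to a line, values as JSON. apply_moves: Moves the arm, as the interface text tells. Its arguments: {"type":"object","properties":{"steps":{"type":"array"}},"required":["steps"]}

```bash
mkdir -p pics; ls; python3 - <<'E'
from bench import telemetry, get_image, workorder, nets, arm
import cv2
s=telemetry.read_state(); print({k:s[k] for k in ('clock','joints','position','ee_rot','contact_force','gripper_width')}, arm.nose_length)
for n in ("scene","top"):
    p=get_image(n); cv2.imwrite(f"pics/{n}0.png",p["frame"]); print(n,p["fx"],p["cx"],p["cy"],p["origin"],p["orientation"])
    for l in ["viewer","lever_top","index_strip","lamp_button_top","specimen_dish","bench_timer","filter_pack","media_bottle"]:
        print(l,[( [round(float(v),1) for v in d["xyz"]],round(d["confidence"],2)) for d in nets.pinpoint(p,l)[:2]])
E
```

```text
pics
{'clock': 0.0, 'joints': array([-8.92397602e-01,  3.85571229e-01,  6.61055613e-03, -5.02818027e-04,
       -1.19402488e+00, -2.58628533e-01]), 'position': array([ 254.52884159, -570.22298003,  252.20614842]), 'ee_rot': array([ 5.44342751e-01,  8.38862156e-01,  5.63128229e-04, -9.67297643e-04]), 'contact_force': array([ 0.13666013, -0.28912101, -0.29857817]), 'gripper_width': 85.48679086605144} 22.0
scene 444.67039855448337 256.4569638811839 194.98595527657588 [-177.72716886  606.75498673 1116.023458  ] [-0.35057422  0.86009726 -0.34001398  0.14738018]
viewer [([476.5, -263.6, 3.1], 0.8)]
lever_top [([467.3, -391.6, 97.2], 0.48)]
index_strip [([513.4, -328.2, 54.2], 0.61)]
lamp_button_top [([456.0, -132.9, 70.3], 0.49)]
specimen_dish [([488.9, -197.1, 47.0], 0.6)]
bench_timer [([433.4, -42.4, 0.1], 0.91), ([475.9, -265.3, 3.1], 0.7)]
filter_pack [([475.1, -265.7, 4.6], 0.74), ([508.9, -489.3, 3.4], 0.56)]
media_bottle [([495.7, 287.1, -4.7], 0.59), ([505.6, -486.5, 3.3], 0.37)]
top 352.4354659100917 257.6417935026874 193.46751707659612 [ 353.72428344  -89.50413789 1068.7922666 ] [ 0.70875513 -0.70107005  0.04309497 -0.06564882]
viewer [([471.6, -268.7, 1.0], 0.92)]
lever_top [([467.1, -390.9, 97.5], 0.48)]
index_strip [([515.1, -328.5, 56.5], 0.79)]
lamp_button_top [([448.0, -131.1, 67.3], 0.58)]
specimen_dish [([494.6, -194.3, 52.2], 0.86)]
bench_timer [([429.6, -44.3, 2.0], 0.6)]
filter_pack []
media_bottle [([493.2, 288.7, -0.0], 0.84)]
```

View pics/scene0.png

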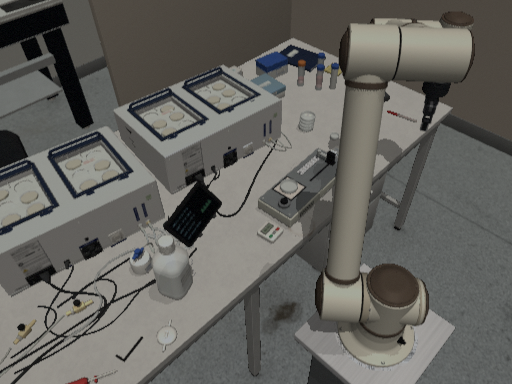

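View pics/top0.png

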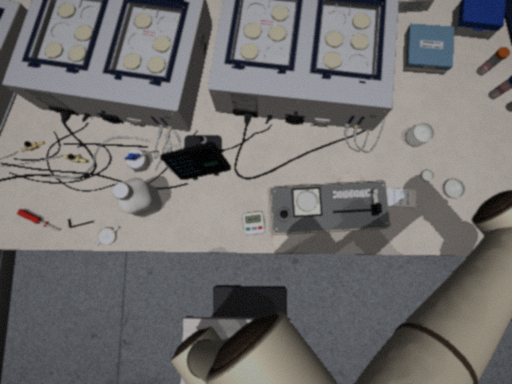

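The scene picture shows the viewer at about (300,185), with the lever at (331,157). In the top picture the viewer spans columns 272–390 and rows 182–233, the lever is at (377,202), the button at (284,213) and the strip at (352,193). I'll zoom in.

```bash
cat > h.py <<'E'
from bench import telemetry, get_image, workorder, nets, arm
import cv2, numpy as np
from scipy.spatial.transform import Rotation as R
def ray(p,uv):
    d=np.array([(uv[0]-p["cx"])/p["fx"],(uv[1]-p["cy"])/p["fy"],1.0])
    return np.array(p["origin"]),R.from_quat(p["orientation"]).as_matrix()@d
def atz(p,uv,z):
    o,d=ray(p,uv); return o+d*(z-o[2])/d[2]
def proj(p,X):
    c=R.from_quat(p["orientation"]).as_matrix().T@(np.asarray(X,float)-np.array(p["origin"]))
    return np.array([p["fx"]*c[0]/c[2]+p["cx"],p["fy"]*c[1]/c[2]+p["cy"]])
def crop(p,x0,x1,y0,y1,k,name):
    cv2.imwrite("pics/"+name,cv2.resize(p["frame"][y0:y1,x0:x1],None,fx=k,fy=k,interpolation=cv2.INTER_CUBIC))
E
python3 - <<'E'
from h import *
t=get_image("top"); crop(t,265,425,170,245,5,"t1.png")
m=nets.outline_of(t,"viewer")
for d in m[:1]:
    px=d["pixels"]; ys,xs=np.nonzero(px); print(d["confidence"],xs.min(),xs.max(),ys.min(),ys.max(),px.sum())
    rc=cv2.boxPoints(cv2.minAreaRect(np.c_[xs,ys].astype(np.float32)))
    print([atz(t,c,50).round(1).tolist() for c in rc])
s=get_image("scene"); crop(s,250,350,140,225,6,"s1.png")
for p in (t,s):
    for l in ["viewer","index_strip","lever_top","lamp_button_top","specimen_dish"]:
        print(l,[( [round(float(v),1) for v in d["xyz"]],round(d["confidence"],2)) for d in nets.pinpoint(p,l)[:1]],[[round(float(v),1) for v in d["xyz"]] for d in nets.recognise(p,l)[:1]])
E
```

```text
0.75 270 388 181 234 4849
[[532.7, -90.3, 50.0], [553.8, -429.2, 50.0], [414.4, -430.6, 50.0], [392.7, -98.9, 50.0]]
viewer [([471.4, -266.7, 2.8], 0.72)] [[459.1, -266.8, 50.0]]
index_strip [([516.7, -329.2, 49.1], 0.67)] [[517.4, -326.7, 53.4]]
lever_top [([468.4, -392.5, 97.9], 0.71)] [[475.5, -387.3, 75.7]]
lamp_button_top [([448.1, -132.4, 69.5], 0.37)] []
specimen_dish [([491.4, -199.0, 50.6], 0.69)] [[487.0, -199.4, 67.4]]
viewer [([474.3, -263.5, -0.9], 0.68)] [[455.5, -228.3, 54.2]]
index_strip [([515.5, -329.0, 50.4], 0.5)] [[513.5, -327.8, 55.9]]
lever_top [([506.6, -486.7, 5.2], 0.56)] [[471.6, -383.6, 72.5]]
lamp_button_top [([454.7, -136.3, 68.2], 0.51)] [[452.1, -134.4, 71.9]]
specimen_dish [([489.1, -196.1, 47.6], 0.47)] [[484.3, -193.2, 61.8]]
```

View pics/t1.png

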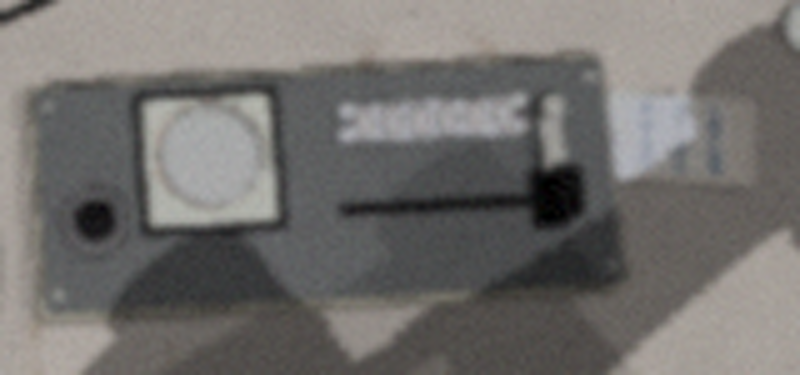

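View pics/s1.png

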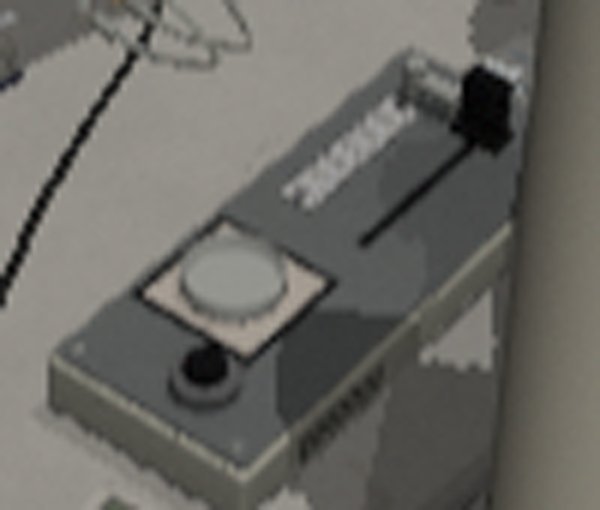

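```bash
python3 - <<'E'
from h import *
t=get_image("top"); s=get_image("scene")
f=lambda c:(265+(c[0]+.5)/5-.5,170+(c[1]+.5)/5-.5)
g=lambda c:(250+(c[0]+.5)/6-.5,140+(c[1]+.5)/6-.5)
C={k:atz(t,f(c),50) for k,c in dict(TL=(38,92),TR=(603,58),BR=(622,283),BL=(47,313),slotL=(342,210),slotR=(530,201)).items()}
for k,v in C.items(): print(k,v.round(1))
for a,b in(("TR","TL"),("BR","BL"),("slotR","slotL")):
    d=C[b]-C[a]; print(a,b,np.arctan2(-d[0],d[1]),np.linalg.norm(d))
print("centre",sum(C[k] for k in("TL","TR","BR","BL"))/4)
for n,c,z in(("stripL",(340,122),57),("stripR",(523,112),57)): print(n,atz(t,f(c),z).round(1))
print("btn t",atz(t,f((95,219)),72).round(1),"btn s",atz(s,g((207,363)),72).round(1))
# average nets
for l in ["index_strip","lever_top","lamp_button_top","viewer"]:
    for n in("top","scene"):
        r=[]
        for i in range(5):
            p=get_image(n); q=nets.pinpoint(p,l)
            if q: r.append(q[0]["xyz"])
        r=np.array(r)
        if len(r): print(l,n,len(r),np.median(r,0).round(1),r.std(0).round(1))
print(telemetry.read_state()["clock"])
E
```

```text
TL [528.3 -98.3  50. ]
TR [ 551.  -426.7   50. ]
BR [ 420.4 -431.9   50. ]
BL [ 399.5 -104.4   50. ]
slotL [ 460.6 -274.    50. ]
slotR [ 466.9 -381.6   50. ]
TR TL 0.06900451678432233 329.14782425460993
BR BL 0.06380953468665426 328.24598642883035
slotR slotL 0.0583534158522847 107.79839702047013
centre [ 474.76617666 -265.32154525   50.        ]
stripL [ 510.9 -272.6   57. ]
stripR [ 517.6 -377.5   57. ]
btn t [ 451.8 -130.9   72. ] btn s [ 450.8 -131.6   72. ]
index_strip top 5 [ 516.8 -328.2   52. ] [1.7 0.6 1.4]
index_strip scene 5 [ 513.6 -330.9   51.7] [0.8 2.2 1.1]
lever_top top 5 [ 467.3 -390.3   99. ] [0.9 1.1 1. ]
lever_top scene 5 [ 468.2 -389.8   96.8] [1.  1.  1.2]
lamp_button_top top 5 [ 448.  -131.8   70.5] [1.4 2.  1.2]
lamp_button_top scene 5 [ 455.7 -133.2   70.3] [0.7 1.3 0.9]
viewer top 4 [ 469.5 -267.9    1.6] [0.7 1.  1. ]
viewer scene 5 [ 476.1 -264.5    2.7] [1.3 0.8 1.1]
6.15
```

```bash
cat >> h.py <<'E'
YAW=0.064
VY=np.array([-np.sin(YAW),np.cos(YAW),0]); VX=np.array([np.cos(YAW),np.sin(YAW),0])
def plan(target):
    s=telemetry.read_state(); M=R.from_quat(s["ee_rot"]).as_matrix(); p=s["position"]
    Mt=np.c_[VY,VX,[0,0,-1]]
    print("clk",round(s["clock"],2),"pos",p.round(1),"xt",M[:,0].round(3),"zt",M[:,2].round(3),"F",s["contact_force"].round(1),"w",round(s["gripper_width"],1))
    print("xyz cm",(M.T@(np.array(target)-p)/10).round(2),"rot",R.from_matrix(M.T@Mt).as_rotvec().round(3))
E
python3 - <<'E'
from h import *
L=np.array([467.8,-390,0]); t=L-33*VY; print(t)
plan([t[0],t[1],220])
E
```

```text
[ 469.9105585  -422.93243907    0.        ]
clk 6.15 pos [ 254.7 -570.7  253.3] xt [-0.408  0.913  0.   ] zt [ 0.  0. -1.] F [-1.1  0.4  0.6] w 85.4
xyz cm [ 4.72 25.67  3.33] rot [ 0.    -0.     0.356]
```

Call:
apply_moves([
  {"hand":0,"xyz":[0.6,3.2,0.4],"delta_rot":[0,0,0.045]},
  {"hand":0,"xyz":[1.2,6.4,0.8],"delta_rot":[0,0,0.09]},
  {"hand":0,"xyz":[1.8,9.6,1.2],"delta_rot":[0,0,0.135]},
  {"hand":0,"xyz":[2.4,12.8,1.6],"delta_rot":[0,0,0.18]},
  {"hand":0,"xyz":[3.0,16.0,2.0],"delta_rot":[0,0,0.225]},
  {"hand":0,"xyz":[3.6,19.2,2.4],"delta_rot":[0,0,0.27]},
  {"hand":0,"xyz":[4.2,22.4,2.9],"delta_rot":[0,0,0.315]},
  {"hand":0,"xyz":[4.7,25.7,3.3],"delta_rot":[0,0,0.356]},
  {"hand":0,"xyz":[4.7,25.7,3.3],"delta_rot":[0,0,0.356]},
  {"hand":0,"xyz":[4.7,25.7,3.3],"delta_rot":[0,0,0.356]},
])

```text
clock: 6.98
position: [471.5, -421.8, 219.7]
ee_rot: [0.683, 0.73, -0.0, -0.0]
contact_force: [-0.2, -0.2, -0.0]
gripper_width: 0.2
```

```bash
python3 - <<'E'
from h import *
plan([469.9,-422.9,97])
t=get_image("top"); crop(t,265,425,170,245,5,"t2.png")
s=get_image("scene"); crop(s,250,410,110,225,5,"s2.png")
E
```

```text
clk 6.98 pos [ 471.5 -421.8  219.7] xt [-0.067  0.998  0.001] zt [-0.001  0.    -1.   ] F [-0.2 -0.2 -0. ] w 0.2
xyz cm [-0.1  -0.16 12.27] rot [-0.001 -0.001  0.003]
```

View pics/t2.png

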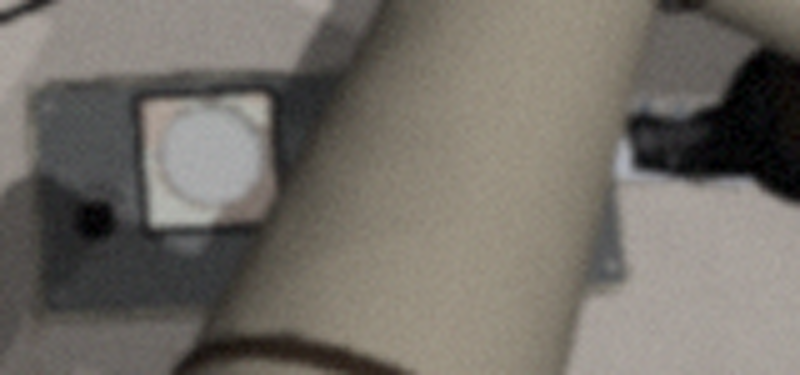

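View pics/s2.png

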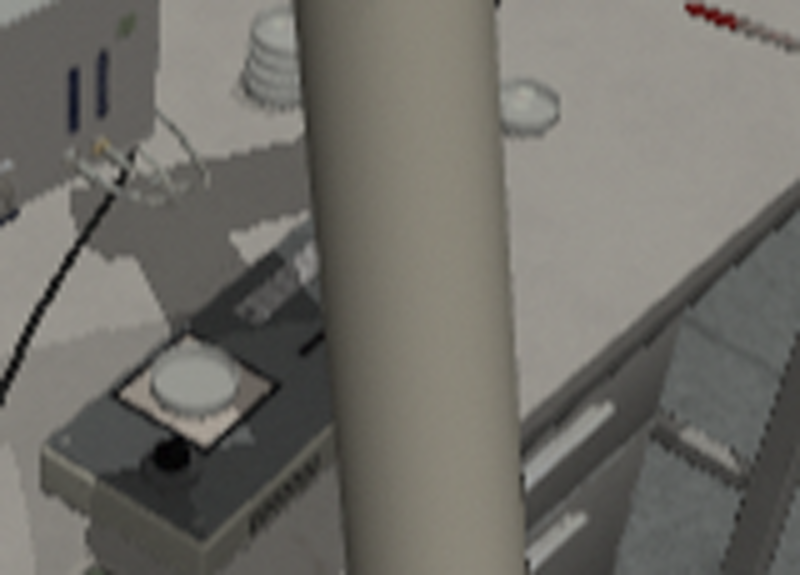

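Both cameras show the forearm hiding the lever (top crop around x 300–640). I'll push by force feeling and check by camera later.

Call:
apply_moves([
  {"hand":0,"xyz":[0,-0.1,3],"delta_rot":[0,0,0]},
  {"hand":0,"xyz":[0,-0.1,6],"delta_rot":[0,0,0]},
  {"hand":0,"xyz":[0,-0.1,9],"delta_rot":[0,0,0]},
  {"hand":0,"xyz":[0,-0.1,11],"delta_rot":[0,0,0]},
  {"hand":0,"xyz":[0,-0.1,12.2],"delta_rot":[0,0,0]},
  {"hand":0,"xyz":[0,-0.1,12.2],"delta_rot":[0,0,0]},
])

```text
clock: 7.58
position: [467.0, -423.1, 95.6]
ee_rot: [0.685, 0.729, -0.001, -0.003]
contact_force: [-0.0, 0.3, -1.0]
gripper_width: -0.1
```

Call:
apply_moves([
  {"hand":0,"xyz":[0.3,0,0],"delta_rot":[0,0,0]},
  {"hand":0,"xyz":[0.6,0,0],"delta_rot":[0,0,0]},
  {"hand":0,"xyz":[0.9,0,0],"delta_rot":[0,0,0]},
  {"hand":0,"xyz":[1.2,0,0],"delta_rot":[0,0,0]},
])

```text
clock: 7.92
position: [469.3, -411.4, 100.1]
ee_rot: [0.684, 0.729, 0.0, 0.002]
contact_force: [-0.6, -0.7, 0.2]
gripper_width: 0.0
```

Call:
apply_moves([
  {"hand":0,"xyz":[0.2,0,0],"delta_rot":[0,0,0]},
  {"hand":0,"xyz":[0.4,0,0],"delta_rot":[0,0,0]},
])

```text
clock: 8.08
position: [468.7, -407.0, 99.3]
ee_rot: [0.684, 0.729, 0.0, 0.001]
contact_force: [1.2, -0.6, 0.7]
gripper_width: -0.2
```

Call:
apply_moves([
  {"hand":0,"xyz":[0.2,0,0],"delta_rot":[0,0,0]},
  {"hand":0,"xyz":[0.4,0,0],"delta_rot":[0,0,0]},
])

```text
clock: 8.25
position: [468.2, -402.9, 98.6]
ee_rot: [0.684, 0.729, 0.0, 0.0]
contact_force: [-1.0, -0.2, 0.6]
gripper_width: 0.1
```

Call:
apply_moves([
  {"hand":0,"xyz":[0.2,0,0],"delta_rot":[0,0,0]},
  {"hand":0,"xyz":[0.3,0,0],"delta_rot":[0,0,0]},
])

```text
clock: 8.42
position: [467.9, -400.4, 98.5]
ee_rot: [0.684, 0.729, -0.0, 0.0]
contact_force: [-0.7, -4.1, -0.3]
gripper_width: -0.1
```

Call:
apply_moves([
  {"hand":0,"xyz":[0.1,0,0],"delta_rot":[0,0,0]},
  {"hand":0,"xyz":[0.2,0,0],"delta_rot":[0,0,0]},
])

```text
clock: 8.58
position: [467.8, -398.6, 98.4]
ee_rot: [0.684, 0.729, -0.0, 0.0]
contact_force: [-0.2, -3.2, 0.4]
gripper_width: -0.1
```

Call:
apply_moves([
  {"hand":0,"xyz":[0.1,0,0],"delta_rot":[0,0,0]},
  {"hand":0,"xyz":[0.2,0,0],"delta_rot":[0,0,0]},
])

```text
clock: 8.75
position: [467.6, -396.2, 98.4]
ee_rot: [0.684, 0.729, 0.0, 0.0]
contact_force: [0.4, -0.9, 1.4]
gripper_width: 0.5
```

Call:
apply_moves([
  {"hand":0,"xyz":[0.1,0,0],"delta_rot":[0,0,0]},
])

```text
clock: 8.83
position: [467.6, -395.0, 98.4]
ee_rot: [0.684, 0.729, 0.0, 0.0]
contact_force: [0.5, -1.5, 0.8]
gripper_width: 0.2
```

Call:
apply_moves([
  {"hand":0,"xyz":[0.1,0,0],"delta_rot":[0,0,0]},
])

```text
clock: 8.92
position: [467.4, -393.8, 98.3]
ee_rot: [0.684, 0.729, 0.0, -0.0]
contact_force: [0.1, -1.2, 0.1]
gripper_width: 0.0
```

Call:
apply_moves([
  {"hand":0,"xyz":[0.1,0,0],"delta_rot":[0,0,0]},
])

```text
clock: 9.0
position: [467.3, -392.7, 98.2]
ee_rot: [0.684, 0.729, 0.0, -0.0]
contact_force: [1.6, -0.1, 0.6]
gripper_width: 0.3
```

Call:
apply_moves([
  {"hand":0,"xyz":[0.1,0,0],"delta_rot":[0,0,0]},
])

```text
clock: 9.08
position: [467.1, -391.6, 98.0]
ee_rot: [0.684, 0.729, 0.0, -0.001]
contact_force: [0.4, -1.3, 0.7]
gripper_width: 0.4
```

Call:
apply_moves([
  {"hand":0,"xyz":[0.1,0,0],"delta_rot":[0,0,0]},
])

```text
clock: 9.17
position: [466.9, -390.5, 97.9]
ee_rot: [0.684, 0.729, 0.0, -0.001]
contact_force: [-0.3, -0.4, 0.6]
gripper_width: -0.1
```

Call:
apply_moves([
  {"hand":0,"xyz":[0.1,0,0],"delta_rot":[0,0,0]},
])

```text
clock: 9.25
position: [466.8, -389.6, 97.9]
ee_rot: [0.684, 0.729, -0.0, -0.001]
contact_force: [0.3, 0.7, -0.3]
gripper_width: -0.1
```

Call:
apply_moves([
  {"hand":0,"xyz":[0.1,0,0],"delta_rot":[0,0,0]},
])

```text
clock: 9.33
position: [466.9, -388.8, 98.1]
ee_rot: [0.684, 0.729, -0.0, -0.0]
contact_force: [0.5, 0.3, -0.2]
gripper_width: 0.2
```

Call:
apply_moves([
  {"hand":0,"xyz":[0.1,0,0],"delta_rot":[0,0,0]},
])

```text
clock: 9.42
position: [466.9, -387.9, 98.1]
ee_rot: [0.684, 0.729, -0.0, -0.0]
contact_force: [-0.2, 0.0, -0.0]
gripper_width: -0.0
```

Force pattern: a 4 N climb from about y=-401, a low ridge top, then free at about -390.5, so click 1, as predicted. Next contact should come at about -385 and click 2 at about -375.

Call:
apply_moves([
  {"hand":0,"xyz":[0.1,0,0],"delta_rot":[0,0,0]},
  {"hand":0,"xyz":[0.2,0,0],"delta_rot":[0,0,0]},
])

```text
clock: 9.58
position: [466.9, -386.0, 98.3]
ee_rot: [0.684, 0.729, -0.0, -0.0]
contact_force: [-0.7, 0.5, 0.7]
gripper_width: -0.2
```

Call:
apply_moves([
  {"hand":0,"xyz":[0.1,0,0],"delta_rot":[0,0,0]},
])

```text
clock: 9.67
position: [466.8, -385.1, 98.3]
ee_rot: [0.684, 0.729, -0.0, -0.0]
contact_force: [-0.5, -0.1, -0.0]
gripper_width: -0.1
```

Call:
apply_moves([
  {"hand":0,"xyz":[0.1,0,0],"delta_rot":[0,0,0]},
])

```text
clock: 9.75
position: [466.8, -384.5, 98.4]
ee_rot: [0.684, 0.729, -0.0, 0.0]
contact_force: [-0.8, -3.6, -1.1]
gripper_width: 0.2
```

Call:
apply_moves([
  {"hand":0,"xyz":[0.1,0,0],"delta_rot":[0,0,0]},
])

```text
clock: 9.83
position: [466.8, -383.8, 98.4]
ee_rot: [0.684, 0.729, -0.0, 0.0]
contact_force: [-0.6, -4.0, -2.3]
gripper_width: -0.2
```

Call:
apply_moves([
  {"hand":0,"xyz":[0.1,0,0],"delta_rot":[0,0,0]},
])

```text
clock: 9.92
position: [466.7, -382.7, 98.3]
ee_rot: [0.684, 0.729, -0.0, 0.0]
contact_force: [-0.2, -2.6, -1.2]
gripper_width: -0.0
```

Call:
apply_moves([
  {"hand":0,"xyz":[0.1,0,0],"delta_rot":[0,0,0]},
])

```text
clock: 10.0
position: [466.6, -381.4, 98.3]
ee_rot: [0.684, 0.729, -0.0, 0.0]
contact_force: [-0.6, -2.5, -1.2]
gripper_width: 0.1
```

Call:
apply_moves([
  {"hand":0,"xyz":[0.1,0,0],"delta_rot":[0,0,0]},
])

```text
clock: 10.08
position: [466.5, -380.2, 98.3]
ee_rot: [0.684, 0.729, 0.0, 0.0]
contact_force: [0.0, -2.1, -0.2]
gripper_width: 0.1
```

Call:
apply_moves([
  {"hand":0,"xyz":[0.1,0,0],"delta_rot":[0,0,0]},
])

```text
clock: 10.17
position: [466.4, -379.0, 98.3]
ee_rot: [0.684, 0.729, 0.0, -0.0]
contact_force: [0.6, -2.3, -0.6]
gripper_width: 0.0
```

Call:
apply_moves([
  {"hand":0,"xyz":[0.1,0,0],"delta_rot":[0,0,0]},
])

```text
clock: 10.25
position: [466.4, -377.9, 98.3]
ee_rot: [0.684, 0.729, 0.0, -0.0]
contact_force: [0.8, -1.7, -0.5]
gripper_width: -0.1
```

Call:
apply_moves([
  {"hand":0,"xyz":[0.1,0,0],"delta_rot":[0,0,0]},
])

```text
clock: 10.33
position: [466.3, -376.8, 98.3]
ee_rot: [0.684, 0.729, 0.0, -0.0]
contact_force: [0.1, -0.5, 0.0]
gripper_width: 0.0
```

Call:
apply_moves([
  {"hand":0,"xyz":[0.1,0,0],"delta_rot":[0,0,0]},
])

```text
clock: 10.42
position: [466.2, -375.8, 98.3]
ee_rot: [0.684, 0.729, 0.0, -0.0]
contact_force: [0.0, -1.2, 0.0]
gripper_width: -0.2
```

Call:
apply_moves([
  {"hand":0,"xyz":[0.1,0,0],"delta_rot":[0,0,0]},
])

```text
clock: 10.5
position: [466.2, -374.8, 98.3]
ee_rot: [0.684, 0.729, 0.0, -0.0]
contact_force: [-0.3, -0.4, 0.1]
gripper_width: -0.1
```

Contact came at -384.8, so click 2 is due at about -374.5. The next contact should be near -368.8 and click 3 near -358.7.

Call:
apply_moves([
  {"hand":0,"xyz":[0.1,0,0],"delta_rot":[0,0,0]},
])

```text
clock: 10.58
position: [466.2, -373.8, 98.4]
ee_rot: [0.684, 0.729, 0.0, -0.0]
contact_force: [0.3, -0.1, 0.3]
gripper_width: -0.2
```

Call:
apply_moves([
  {"hand":0,"xyz":[0.1,0,0],"delta_rot":[0,0,0]},
])

```text
clock: 10.67
position: [466.1, -372.9, 98.3]
ee_rot: [0.684, 0.729, 0.0, -0.0]
contact_force: [-0.1, -0.0, 0.1]
gripper_width: 0.4
```

Call:
apply_moves([
  {"hand":0,"xyz":[0.1,0,0],"delta_rot":[0,0,0]},
])

```text
clock: 10.75
position: [466.0, -372.0, 98.3]
ee_rot: [0.684, 0.729, 0.0, -0.0]
contact_force: [0.1, 0.1, -0.0]
gripper_width: 0.4
```

Call:
apply_moves([
  {"hand":0,"xyz":[0.1,0,0],"delta_rot":[0,0,0]},
])

```text
clock: 10.83
position: [466.0, -371.0, 98.3]
ee_rot: [0.684, 0.729, 0.0, -0.0]
contact_force: [-0.8, -0.3, 0.6]
gripper_width: -0.0
```

Call:
apply_moves([
  {"hand":0,"xyz":[0.1,0,0],"delta_rot":[0,0,0]},
])

```text
clock: 10.92
position: [465.9, -370.1, 98.3]
ee_rot: [0.684, 0.729, 0.0, -0.0]
contact_force: [0.1, 0.1, -0.7]
gripper_width: -0.1
```

Call:
apply_moves([
  {"hand":0,"xyz":[0.1,0,0],"delta_rot":[0,0,0]},
])

```text
clock: 11.0
position: [465.8, -369.1, 98.3]
ee_rot: [0.684, 0.729, -0.0, -0.0]
contact_force: [0.0, 0.7, 0.0]
gripper_width: -0.1
```

Call:
apply_moves([
  {"hand":0,"xyz":[0.1,0,0],"delta_rot":[0,0,0]},
])

```text
clock: 11.08
position: [465.8, -368.5, 98.4]
ee_rot: [0.684, 0.729, -0.0, 0.0]
contact_force: [-0.7, -4.8, -1.2]
gripper_width: 0.0
```

Call:
apply_moves([
  {"hand":0,"xyz":[0.1,0,0],"delta_rot":[0,0,0]},
])

```text
clock: 11.17
position: [465.8, -367.8, 98.4]
ee_rot: [0.684, 0.729, -0.0, 0.0]
contact_force: [-0.6, -3.1, -2.5]
gripper_width: 0.3
```

Call:
apply_moves([
  {"hand":0,"xyz":[0.1,0,0],"delta_rot":[0,0,0]},
])

```text
clock: 11.25
position: [465.7, -366.7, 98.3]
ee_rot: [0.684, 0.729, -0.0, 0.0]
contact_force: [-0.6, -3.4, -0.7]
gripper_width: 0.4
```

Call:
apply_moves([
  {"hand":0,"xyz":[0.1,0,0],"delta_rot":[0,0,0]},
])

```text
clock: 11.33
position: [465.6, -365.5, 98.4]
ee_rot: [0.684, 0.729, -0.0, 0.0]
contact_force: [-0.3, -2.3, -0.3]
gripper_width: -0.1
```

Call:
apply_moves([
  {"hand":0,"xyz":[0.1,0,0],"delta_rot":[0,0,0]},
])

```text
clock: 11.42
position: [465.5, -364.2, 98.3]
ee_rot: [0.684, 0.729, 0.0, 0.0]
contact_force: [-0.4, -1.5, -1.7]
gripper_width: -0.0
```

Call:
apply_moves([
  {"hand":0,"xyz":[0.1,0,0],"delta_rot":[0,0,0]},
])

```text
clock: 11.5
position: [465.4, -363.0, 98.3]
ee_rot: [0.684, 0.729, 0.0, -0.0]
contact_force: [0.3, -2.1, -0.2]
gripper_width: -0.4
```

Call:
apply_moves([
  {"hand":0,"xyz":[0.1,0,0],"delta_rot":[0,0,0]},
])

```text
clock: 11.58
position: [465.4, -361.9, 98.3]
ee_rot: [0.684, 0.729, 0.0, -0.0]
contact_force: [0.0, -0.5, -0.0]
gripper_width: 0.5
```

Call:
apply_moves([
  {"hand":0,"xyz":[0.1,0,0],"delta_rot":[0,0,0]},
])

```text
clock: 11.67
position: [465.3, -360.8, 98.3]
ee_rot: [0.684, 0.729, 0.0, -0.0]
contact_force: [-0.3, -0.4, -0.1]
gripper_width: 0.4
```

Call:
apply_moves([
  {"hand":0,"xyz":[0.1,0,0],"delta_rot":[0,0,0]},
])

```text
clock: 11.75
position: [465.2, -359.8, 98.3]
ee_rot: [0.684, 0.729, 0.0, -0.0]
contact_force: [0.6, 0.2, 0.8]
gripper_width: 0.2
```

Call:
apply_moves([
  {"hand":0,"xyz":[0.1,0,0],"delta_rot":[0,0,0]},
])

```text
clock: 11.83
position: [465.2, -358.8, 98.3]
ee_rot: [0.684, 0.729, 0.0, -0.0]
contact_force: [0.0, -0.9, -0.3]
gripper_width: -0.1
```

Call:
apply_moves([
  {"hand":0,"xyz":[0.1,0,0],"delta_rot":[0,0,0]},
])

```text
clock: 11.92
position: [465.1, -357.8, 98.3]
ee_rot: [0.684, 0.729, 0.0, -0.0]
contact_force: [0.1, -0.9, -0.1]
gripper_width: 0.0
```

Call:
apply_moves([
  {"hand":0,"xyz":[0.1,0,0],"delta_rot":[0,0,0]},
])

```text
clock: 12.0
position: [465.1, -356.9, 98.3]
ee_rot: [0.684, 0.729, 0.0, -0.0]
contact_force: [-0.5, 0.4, -0.3]
gripper_width: -0.0
```

Call:
apply_moves([
  {"hand":0,"xyz":[0.1,0,0],"delta_rot":[0,0,0]},
])

```text
clock: 12.08
position: [465.0, -356.0, 98.3]
ee_rot: [0.684, 0.729, 0.0, -0.0]
contact_force: [0.0, -0.1, 0.2]
gripper_width: -0.5
```

Call:
apply_moves([
  {"hand":0,"xyz":[0.1,0,0],"delta_rot":[0,0,0]},
])

```text
clock: 12.17
position: [464.9, -355.1, 98.3]
ee_rot: [0.684, 0.729, 0.0, -0.0]
contact_force: [-0.4, 0.3, -0.4]
gripper_width: -0.1
```

Click 3 is in and the finger is free at -355, about 2 mm short of the lever face. Backing off, then up.

Call:
apply_moves([
  {"hand":0,"xyz":[-0.8,0,0],"delta_rot":[0,0,0]},
  {"hand":0,"xyz":[-1.5,0,0],"delta_rot":[0,0,0]},
  {"hand":0,"xyz":[-1.5,0,-3],"delta_rot":[0,0,0]},
  {"hand":0,"xyz":[-1.5,0,-6.5],"delta_rot":[0,0,0]},
  {"hand":0,"xyz":[-1.5,0,-10],"delta_rot":[0,0,0]},
])

```text
clock: 12.58
position: [465.4, -371.0, 198.7]
ee_rot: [0.684, 0.729, -0.001, -0.001]
contact_force: [0.6, -0.3, 0.3]
gripper_width: 0.3
```

Call:
apply_moves([
  {"hand":0,"xyz":[4,0,0],"delta_rot":[0,0,0]},
  {"hand":0,"xyz":[8,0,0],"delta_rot":[0,0,0]},
  {"hand":0,"xyz":[12,0,0],"delta_rot":[0,0,0]},
  {"hand":0,"xyz":[16,0,0],"delta_rot":[0,0,0]},
  {"hand":0,"xyz":[20,0,0],"delta_rot":[0,0,0]},
  {"hand":0,"xyz":[23.5,0,0],"delta_rot":[0,0,0]},
  {"hand":0,"xyz":[23.5,0,0],"delta_rot":[0,0,0]},
])

```text
clock: 13.17
position: [450.8, -132.1, 198.9]
ee_rot: [0.682, 0.731, 0.001, 0.0]
contact_force: [-1.2, 0.3, 0.2]
gripper_width: 0.1
```

```bash
python3 - <<'E'
from h import *
plan([451,-132,120])
for n in("top","scene"):
    p=get_image(n)
    crop(p,*((265,425,170,245,5) if n=="top" else (250,410,110,225,5)),n+"3.png")
    for l in ["lever_top","index_strip","lamp_button_top","specimen_dish"]:
        print(n,l,[( [round(float(v),1) for v in d["xyz"]],round(d["confidence"],2)) for d in nets.pinpoint(p,l)[:1]])
E
```

```text
clk 13.17 pos [ 450.8 -132.1  198.9] xt [-0.069  0.998  0.001] zt [ 0.001  0.001 -1.   ] F [-1.2  0.3  0.2] w 0.1
xyz cm [-0.    0.02  7.89] rot [ 0.001 -0.001  0.005]
top lever_top [([464.3, -332.9, 99.1], 0.58)]
top index_strip [([516.9, -326.8, 51.0], 0.76)]
top lamp_button_top []
top specimen_dish []
scene lever_top [([462.6, -326.8, 94.5], 0.65)]
scene index_strip [([516.5, -332.0, 51.6], 0.46)]
scene lamp_button_top [([454.0, -132.7, 70.9], 0.5)]
scene specimen_dish [([491.4, -197.7, 50.3], 0.61)]
```

View pics/top3.png

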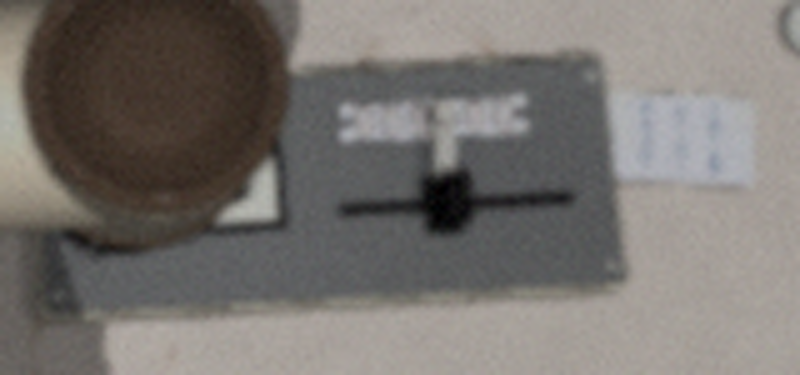

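View pics/scene3.png

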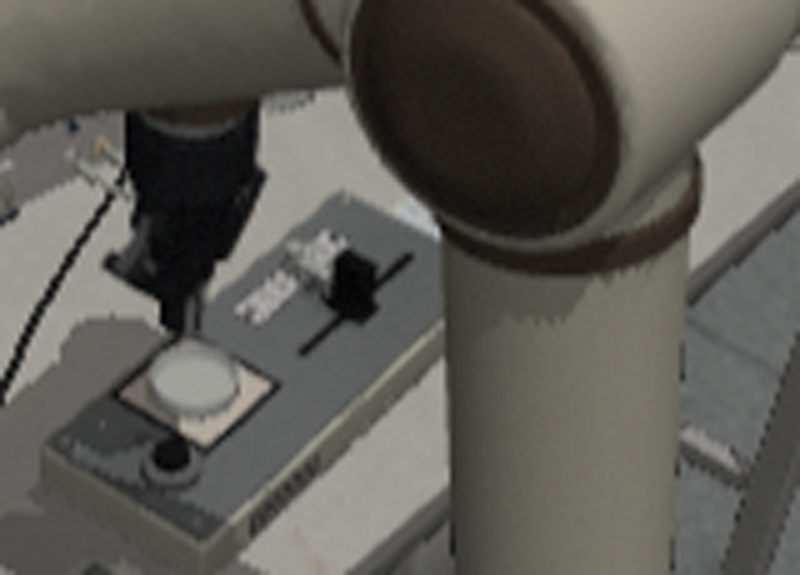

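The lever shows at (447,202) in the top crop, y≈-333, over the strip's middle notch (expected -332.7). The dish looks in place in the scene crop (193,378), and the button is at (170,453), clear below. Now pressing: contact is expected at about 10.5 cm down.

Call:
apply_moves([
  {"hand":0,"xyz":[0,0,3.5],"delta_rot":[0,0,0]},
  {"hand":0,"xyz":[0,0,7],"delta_rot":[0,0,0]},
  {"hand":0,"xyz":[0,0,9],"delta_rot":[0,0,0]},
  {"hand":0,"xyz":[0,0,9.8],"delta_rot":[0,0,0]},
  {"hand":0,"xyz":[0,0,10.0],"delta_rot":[0,0,0]},
])

```text
clock: 14.08
position: [450.1, -136.1, 96.8]
ee_rot: [0.684, 0.729, -0.001, -0.001]
contact_force: [-0.0, 0.0, 0.5]
gripper_width: 0.2
```

Call:
apply_moves([
  {"hand":0,"xyz":[0,0,0.2],"delta_rot":[0,0,0]},
  {"hand":0,"xyz":[0,0,0.4],"delta_rot":[0,0,0]},
  {"hand":0,"xyz":[0,0,0.6],"delta_rot":[0,0,0]},
])

```text
clock: 14.33
position: [452.1, -135.7, 93.5]
ee_rot: [0.684, 0.729, 0.001, 0.001]
contact_force: [0.9, 0.4, 1.7]
gripper_width: -0.0
```

Call:
apply_moves([
  {"hand":0,"xyz":[0,0,0.2],"delta_rot":[0,0,0]},
])

```text
clock: 14.42
position: [452.1, -135.7, 91.5]
ee_rot: [0.684, 0.729, 0.001, 0.001]
contact_force: [0.1, -0.5, 2.3]
gripper_width: 0.4
```

Call:
apply_moves([
  {"hand":0,"xyz":[0,0,0.2],"delta_rot":[0,0,0]},
])

```text
clock: 14.5
position: [452.1, -135.8, 89.4]
ee_rot: [0.684, 0.729, 0.001, 0.001]
contact_force: [0.4, -0.7, 2.7]
gripper_width: 0.2
```

Call:
apply_moves([
  {"hand":0,"xyz":[0,0,0.1],"delta_rot":[0,0,0]},
])

```text
clock: 14.58
position: [452.1, -135.7, 88.2]
ee_rot: [0.684, 0.73, 0.001, 0.001]
contact_force: [1.0, -0.9, 4.4]
gripper_width: -0.1
```

Call:
apply_moves([
  {"hand":0,"xyz":[0,0,0.1],"delta_rot":[0,0,0]},
])

```text
clock: 14.67
position: [452.2, -135.8, 87.8]
ee_rot: [0.684, 0.73, 0.001, 0.001]
contact_force: [-2.8, 0.7, 17.5]
gripper_width: -0.3
```

Call:
apply_moves([
  {"hand":0,"xyz":[0,0,0.1],"delta_rot":[0,0,0]},
])

```text
clock: 14.75
position: [452.2, -135.8, 87.6]
ee_rot: [0.684, 0.73, 0.0, 0.001]
contact_force: [-4.6, 2.2, 24.7]
gripper_width: -0.3
```

Call:
apply_moves([
  {"hand":0,"xyz":[0,0,0.1],"delta_rot":[0,0,0]},
])

```text
clock: 14.83
position: [452.2, -135.8, 87.5]
ee_rot: [0.683, 0.73, 0.0, 0.001]
contact_force: [-7.4, 3.4, 31.5]
gripper_width: 0.2
```

The button is bottomed (about 6 mm from contact, hard stop). Releasing.

Call:
apply_moves([
  {"hand":0,"xyz":[0,0,-0.5],"delta_rot":[0,0,0]},
  {"hand":0,"xyz":[0,0,-1.5],"delta_rot":[0,0,0]},
  {"hand":0,"xyz":[0,0,-4],"delta_rot":[0,0,0]},
  {"hand":0,"xyz":[0,0,-8],"delta_rot":[0,0,0]},
  {"hand":0,"xyz":[0,0,-12],"delta_rot":[0,0,0]},
  {"hand":0,"xyz":[4,0,-14],"delta_rot":[0,0,0]},
  {"hand":0,"xyz":[8,0,-14],"delta_rot":[0,0,0]},
  {"hand":0,"xyz":[12,0,-14],"delta_rot":[0,0,0]},
  {"hand":0,"xyz":[16,0,-14],"delta_rot":[0,0,0]},
  {"hand":0,"xyz":[16,0,-14],"delta_rot":[0,0,0]},
])

```text
clock: 15.67
position: [440.3, 28.9, 224.6]
ee_rot: [0.682, 0.732, 0.001, -0.0]
contact_force: [-0.6, 0.1, -0.1]
gripper_width: 0.3
```

```bash
python3 - <<'E'
from h import *
s=telemetry.read_state(); print(s["clock"],s["position"].round(1),s["contact_force"].round(1))
for n in("top","scene"):
    p=get_image(n)
    crop(p,*((225,425,165,255,4) if n=="top" else (230,390,110,245,4)),n+"4.png")
    for l in ["lever_top","lamp_button_top","specimen_dish","bench_timer","media_bottle"]:
        print(n,l,[( [round(float(v),1) for v in d["xyz"]],round(d["confidence"],2)) for d in nets.pinpoint(p,l)[:1]])
E
```

```text
15.6667 [440.3  28.9 224.6] [-0.6  0.1 -0.1]
top lever_top [([465.5, -334.1, 99.3], 0.53)]
top lamp_button_top [([449.5, -129.0, 71.5], 0.4)]
top specimen_dish [([494.5, -196.4, 48.7], 0.52)]
top bench_timer [([430.3, -41.6, -0.2], 0.82)]
top media_bottle [([491.1, 284.8, -2.4], 0.93)]
scene lever_top [([462.1, -331.0, 96.7], 0.73)]
scene lamp_button_top [([456.0, -134.7, 70.9], 0.39)]
scene specimen_dish [([491.6, -199.2, 46.5], 0.61)]
scene bench_timer [([427.4, -42.2, 1.1], 0.57)]
scene media_bottle [([494.5, 284.3, -6.1], 0.92)]
```

View pics/top4.png

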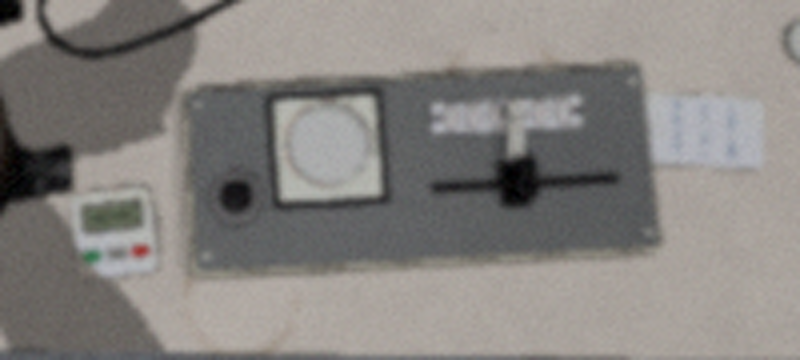

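View pics/scene4.png

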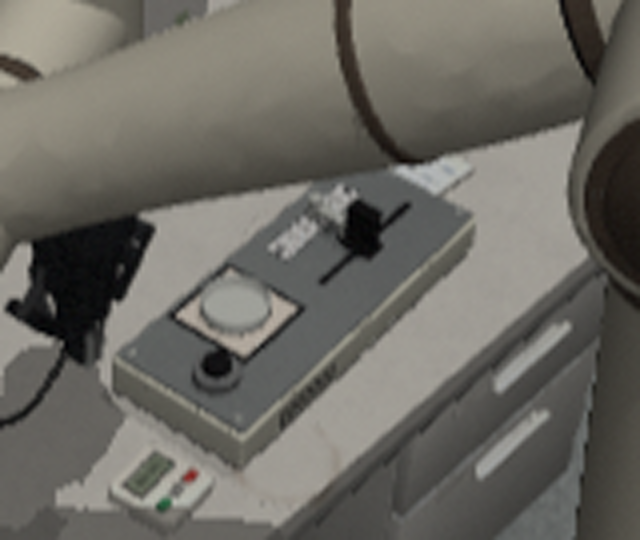

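The lever sits at (518,183) in the top crop, mid-strip. The button is up, and the dish, timer, pack and bottle look unmoved. The gripper is clear.

```bash
python3 -c "
from bench import workorder; print(workorder.job_done())"
```

```text
the job is handed in; nothing more can be done
None
```

The lever is seated in the third click, and I then pressed the lamp button right down and released it. I handed the job in at about 16 s on the robot's clock; no verdict is reported.

- **Lever:** I pushed it with the shut fingertips and counted three clicks by force. The second and third climbs began exactly 16 mm apart. After the third click the finger ran free and stopped about 2 mm short of the lever, so it never pushed towards the fourth.
- **Lever position check:** The cameras put the lever top at y ≈ -331 to -334 mm; the third notch was expected at -332.7 mm. The last pictures show it at the middle notch.
- **Button:** It bottomed after about 6 mm of travel, with the force rising to about 32 N at the hard stop. I let go after that, and in the last pictures it looks fully up.
- **Surroundings:** In the last pictures the dish, timer and bottle are where they were, within the networks' few mm of error. The filter pack I checked only by eye, since the networks did not find it reliably. The gripper is clear of everything.
- **Limits of the checks:** The arm hid the lever from both cameras during the push, so I counted clicks by force alone until the arm was out of the way. I was also pressing about 4 mm off the button's centre.

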